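# Pack the three-egg sampler and leave the rejects

## Task

Pack the egg sampler: slide the caddy's retaining gate fully open, stand each of the three unmarked eggs upright in the cup of its own colour, then slide the gate fully closed over them again. Leave the two eggs marked in red standing where they are; they are rejects. Handle the eggs gently: set them right down into the cups without dropping them, and let none fall onto the counter.

Things in the scene. Friction and masses are not known exactly. Their poses are not given: they have to be found in the camera images.
- egg_brown_mid (a point): plain brown hen's egg, 57 mm tall, 44 mm wide, 60 g, upright in a low blue ring stand (fixed, 50 mm wide, 16 mm high). Point: egg's centre, 28.5 mm above its bottom, at the start 38 mm above the counter; z to its top. 6 to 15 N a finger holds it; over 40 N a finger breaks it. Egg centres start at least 90 mm apart.
- egg_white_mid (a point): plain white hen's egg, 57 mm tall, 44 mm wide, 60 g, upright in a low blue ring stand (fixed, 50 mm wide, 16 mm high). Point: egg's centre, 28.5 mm above its bottom, at the start 38 mm above the counter; z to its top. 6 to 15 N a finger holds it; over 40 N a finger breaks it. Egg centres start at least 90 mm apart.
- egg_teal_mid (a point): plain pale blue-green hen's egg, 57 mm tall, 44 mm wide, 60 g, upright in a low blue ring stand (fixed, 50 mm wide, 16 mm high). Point: egg's centre, 28.5 mm above its bottom, at the start 38 mm above the counter; z to its top. 6 to 15 N a finger holds it; over 40 N a finger breaks it. Egg centres start at least 90 mm apart.
- egg_bad_brown_mid (a point): reject: brown egg with red-marked top and a red band; 57 mm tall, 44 mm wide, 60 g, upright in a low blue ring stand (fixed, 50 mm wide, 16 mm high). Point: egg's centre, 28.5 mm above its bottom, at the start 38 mm above the counter; z to its top. 6 to 15 N a finger holds it; over 40 N a finger breaks it. Egg centres start at least 90 mm apart.
- egg_bad_white_mid (a point): reject: white egg with red-marked top and a red band; 57 mm tall, 44 mm wide, 60 g, upright in a low blue ring stand (fixed, 50 mm wide, 16 mm high). Point: egg's centre, 28.5 mm above its bottom, at the start 38 mm above the counter; z to its top. 6 to 15 N a finger holds it; over 40 N a finger breaks it. Egg centres start at least 90 mm apart.
- cup_brown: brown ring-shaped cup fixed in the grey caddy: 58 mm wide, 16 mm high, with a 32 mm hole that an egg's blunt lower end sinks 7 mm into. Point: centre of its underside, 5 mm above the counter, z up; a seated egg's centre is 38 mm above it. The cups stand in a row, 75 mm apart, colours in a new order each time. 
- cup_white: white ring-shaped cup fixed in the grey caddy: 58 mm wide, 16 mm high, with a 32 mm hole that an egg's blunt lower end sinks 7 mm into. Point: centre of its underside, 5 mm above the counter, z up; a seated egg's centre is 38 mm above it. The cups stand in a row, 75 mm apart, colours in a new order each time. 
- cup_teal: blue-green ring-shaped cup fixed in the grey caddy: 58 mm wide, 16 mm high, with a 32 mm hole that an egg's blunt lower end sinks 7 mm into. Point: centre of its underside, 5 mm above the counter, z up; a seated egg's centre is 38 mm above it. The cups stand in a row, 75 mm apart, colours in a new order each time. 
- gate (a joint): the caddy's sliding steel retaining gate, m: 0 = closed (its bar right over the three cups' centres), 0.12 = fully open (over the caddy's empty far half). Starts at 0 to 0.02. Slides with 2 to 3 N, stays where left, hard stop at each end. Bar 20 mm wide, 296 mm long, underside 80 and top 88 mm above the counter; seated eggs (top 71 mm) pass under it.
- gate_grip (a point): upright black grip on the bar, between two of the cups: 12 mm thick along the slide (x), 30 mm along the bar (y), 88 to 120 mm above the counter; point at 108 mm. x axis: the opening direction (away from robot, within 12 degrees of straight ahead); y: along bar and cup row. Caddy fixed; side walls 78 mm high, 102 mm to +y and 177 mm to -y of the grip; front rim 18 mm high, 60 mm before the row.
Mind the look-alikes: they are no part of the job. Leave any purple or yellow look-alike of the part that bears egg_brown_mid alone.

How it is judged:
On the way, in this order (a step that is already met when the one before it is completed fails the run):
1. the gate is slid open (at least 100 mm) (value of joint gate above 0.1 m), for 0.2 s.
2. with the gate open, all three unmarked eggs stand in the cups of their own colours (value of joint gate above 0.08 m and horizontal distance between egg_brown_mid and cup_brown below 0.01 m and z of egg_brown_mid in the frame of cup_brown between 0.03 and 0.044 m and angle between each of egg_brown_mid, egg_white_mid, egg_teal_mid's own z axis and vertical below 0.4 rad and horizontal distance between egg_white_mid and cup_white below 0.01 m and z of egg_white_mid in the frame of cup_white between 0.03 and 0.044 m and horizontal distance between egg_teal_mid and cup_teal below 0.01 m and z of egg_teal_mid in the frame of cup_teal between 0.03 and 0.044 m), for 0.2 s.
At the end, for the whole second after the job is handed in: Each unmarked egg stands in the cup of its own colour (centre within 10 mm of the cup's axis, sunk into it, within 0.4 rad of upright), the gate is closed (within 12 mm of its stop), both marked eggs are within 15 mm of where they started, and all the eggs are released and at rest (horizontal distance between egg_brown_mid and cup_brown below 0.01 m and z of egg_brown_mid in the frame of cup_brown between 0.03 and 0.044 m and angle between each of egg_brown_mid, egg_white_mid, egg_teal_mid's own z axis and vertical below 0.4 rad and horizontal distance between egg_white_mid and cup_white below 0.01 m and z of egg_white_mid in the frame of cup_white between 0.03 and 0.044 m and horizontal distance between egg_teal_mid and cup_teal below 0.01 m and z of egg_teal_mid in the frame of cup_teal between 0.03 and 0.044 m and value of joint gate below 0.012 m and distance of each of egg_bad_brown_mid, egg_bad_white_mid from where it was at the start of the episode below 0.015 m and linear speed of each of egg_brown, egg_white, egg_teal, egg_bad_brown, egg_bad_white below 0.02 m/s); the robot touches nothing.
It fails at once if an egg is let go in the air (more than about 20 mm above its cup seat) ((height (world z) of egg_brown_mid above 0.063 m and contact force between egg_brown and the fingers below 0.05 N) or (height (world z) of egg_white_mid above 0.063 m and contact force between egg_white and the fingers below 0.05 N) or (height (world z) of egg_teal_mid above 0.063 m and contact force between egg_teal and the fingers below 0.05 N) or (height (world z) of egg_bad_brown_mid above 0.063 m and contact force between egg_bad_brown and the fingers below 0.05 N) or (height (world z) of egg_bad_white_mid above 0.063 m and contact force between egg_bad_white and the fingers below 0.05 N)).
It fails at once if a reject egg is moved by more than 30 mm (distance of any of egg_bad_brown_mid, egg_bad_white_mid from where it was at the start of the episode above 0.03 m).
It fails at once if an egg falls onto the counter (height (world z) of any of egg_brown_mid, egg_white_mid, egg_teal_mid, egg_bad_brown_mid, egg_bad_white_mid below 0.029 m).
It fails at once if an egg is squeezed or struck hard (over 80 N in all) (contact force between any of egg_brown, egg_white, egg_teal, egg_bad_brown, egg_bad_white and anything else above 80 N).
It also fails if it takes over 126 s, if anything falls off the work surface, if the arm or the gripper's body presses on something with over 40 N, if the wrist force passes 120 N, or if a joint passes its speed limit or range.

## Robot

A 6-joint arm with a two-finger parallel gripper is mounted at the origin on the work surface. World frame = base frame: x ahead of the robot, y to its left, z up, the work surface at z = 0. Lengths are in m, angles in rad, forces in N, time in s.
With the tool pointing down it reaches from about 0.2 to 0.875 m from the base axis. Payload 3.4 kg.
Tool frame: the origin (TCP) lies at the very end of the fingers, on their centre line; the grasp point (between the pads) lies 19 mm behind it (tcp_to_grasp is the distance from the TCP to the grasp point, in m); z points along the fingers, y is the line along which they close (so a half turn about z gives the same grasp; the last joint's range is limited). The gripper opens to 94 mm and grips with 3 to 60 N. Pads are 16 mm wide; open, the fingers measure 119 mm over their backs; the gripper's body (75 mm by 177 mm) begins 78 mm behind the grasp point.
Start: joints at [-1.374, 0.276, 1.505, -0, 1.361, -0.121], TCP at [0.18, -0.546, 0.205] pointing down, gripper open.
Joint ranges: [-2.89, 2.89], [-0.75, 2.08], [0.22, 2.7], [-1.18, 4.32], [0.11, 2.71], [-2.7, 2.7]. Speed limits (rad/s): [2.57, 2.57, 3.14, 3.14, 3.14, 3.14].

## Interface

Orientations are given as a unit quaternion [x, y, z, w].
In Python, from rig import * gives the robot as it stands. The module is installed in compiled form; this text tells all that it offers.
- The arm moves only by the tool drive_tool, never from a script. Its arguments are lists of equal length, an entry for each row: "claw": the opening in per cent of the stroke, from 0 (shut) to 100 (fully open); "translation": the shift along the tool's x, y, z in cm, a list of three; "twist": the turn about the tool's z in degrees. A call has 1 to 10 rows; each row shifts and turns the commanded pose from where the row before left it, along the tool's axes as they then stand; what a row does not reach is not made up. A row lasts 1/10 s, in which the tool goes at most 50 mm and 8.59 degrees, less where a joint would pass 70% of its speed; a pose out of reach is approached as far as the arm can. A call is refused whole if a number of a shift passes 5 or a number of a turn 8.59, either way. A call with a gripper value outside its range is refused whole. The fingers move at their own pace and stop on an object; the grip force is fixed at half the most. Time passes only in rows, so rows that do not move let the fingers close. It gives the time, the measured TCP pose, the force, the opening and the grip force at its end, in the units of the state.
- observe(): the state, without advancing time (a new reading comes with each control period).
- capture(name): name is "side" or "top" or "wrist"; returns a dict with "color" (480x640x3 uint8, red, green, blue), "depth" (480x640 float32, m along the optical axis (not along the pixel's ray), 0 where there is no reading), "fx", "fy", "cx", "cy" (pixels), "R" (3x3) and "t" (3): a world point X has camera coordinates R X + t. Camera axes: x right, y down, z forward; pixel columns grow to the right and rows downward; lengths in m; the calibration is good to about 2 mm. A picture is of the moment at which its call begins.
- finish_job(): hands the job in; it is judged then, once.
Trained networks look in a picture, given as the dict that the camera call returned (one of the last four; its "shot" number tells which), for a name from the list of things; names that differ only in an ending like _2 or _b are one class to them, and where a whole thing is asked for, a point or a joint stands for the part that bears it (a point fixed in the world has none). Each returns a list of dicts, best first, with "confidence" (0 to 1); they miss things now and then, are a little off and sometimes report something else, mostly with a low value. They report only what shows in the picture. A call takes as long as a camera call. They do not tell look-alikes from the thing itself.
- boxes_of(picture, query): "extent" ([left, top, right, bottom] in pixels, round what is visible of it).
- silhouettes(picture, query): "mask" (480x640 bool, what is visible of it) and "extent" ([left, top, right, bottom] in pixels, round what is visible of it).
The state is a dict: "clock": time; "qpos": joint angles; "dq": joint speeds; "tau": joint torques, N m; "ee_pos": TCP position; "eef_rot": TCP orientation; "wrist_force": force on the tool from outside, world axes, zero at the start; "ft_torque": the same for the moment, N m; "width": finger opening in m; "grip_force": force on a finger pad.
Only numpy, scipy, OpenCV 4.12 (cv2) and the standard library are available. Lean on these libraries where they do the work, as an engineer would, in place of code of your own. Each camera call takes 0.05 s, during which the arm holds its last target. There are 200 camera calls.

## Working session

There is one attempt and no reset: what is moved stays moved. The work goes in short steps, Python scripts to look and compute and a tool call to move; the robot and the scene stay as the last step left them, time stands still between calls to the robot, and variables do not carry over. Pictures are saved under pics/ and viewed, at most 14 in all, crops included, and the job is handed in when it is done.

Besides the shell and the picture viewer there is one more tool, called after ">>>" as name([rows], argument=value, ...), one row to a line, values as JSON. drive_tool: Moves the arm, as the interface text tells. Its arguments: {"type":"object","properties":{"claw":{"type":"array","items":{"type":"number"}},"translation":{"type":"array","items":{"type":"array","items":{"type":"number"}}},"twist":{"type":"array","items":{"type":"number"}}},"required":["claw","translation","twist"]}

```bash
mkdir -p pics; cat > h.py <<'E'
from rig import *
import numpy as np, cv2
from scipy.spatial.transform import Rotation as Rn
def save(p,n): cv2.imwrite('pics/'+n+'.png',p['color'][:,:,::-1])
def pts(p,m):
    v,u=np.nonzero(m&(p['depth']>0)); d=p['depth'][v,u]
    c=np.stack([(u-p['cx'])/p['fx']*d,(v-p['cy'])/p['fy']*d,d],1)
    return (c-p['t'])@p['R']
E
python3 - <<'E'
from h import *
s=observe(); print({k:np.round(v,3) for k,v in s.items()})
print(Rn.from_quat(s['eef_rot']).as_matrix().round(3))
for c in('top','side'):
    p=capture(c); save(p,c+'1'); print(c,(-p['R'].T@p['t']).round(3))
    for n in('egg_brown_mid','cup_brown','cup_white','cup_teal','gate_grip','gate'):
        for r in silhouettes(p,n):
            P=pts(p,r['mask']); 
            if len(P)==0: continue
            z=P[:,2].max(); T=P[P[:,2]>np.percentile(P[:,2],50)]
            print(n,round(r['confidence'],2),np.round(r['extent']),'med',np.median(P,0).round(3),'ztop',z.round(3),'col',np.median(p['color'][r['mask']],0))
E
```

```text
{'clock': np.float64(0.0), 'qpos': array([-1.374,  0.277,  1.506, -0.   ,  1.361, -0.121]), 'dq': array([-0.001, -0.   ,  0.   , -0.   , -0.001,  0.002]), 'tau': array([-1.0000e-03, -4.0458e+01, -2.3723e+01,  7.0000e-02,  3.4000e-02,
       -0.0000e+00]), 'ee_pos': array([ 0.18 , -0.546,  0.205]), 'eef_rot': array([ 0.987,  0.158, -0.   , -0.001]), 'wrist_force': array([ 0.021, -1.435, -0.471]), 'ft_torque': array([-0.002, -0.018, -0.006]), 'grip_force': np.float64(0.0), 'width': np.float64(0.094)}
[[ 0.95   0.312 -0.   ]
 [ 0.312 -0.95   0.002]
 [ 0.    -0.002 -1.   ]]
top [ 0.329 -0.022  1.083]
egg_brown_mid 0.68 [436. 264. 459. 285.] med [ 0.518 -0.319  0.045] ztop 0.058 col [144. 127.  73.]
egg_brown_mid 0.65 [368. 203. 388. 224.] med [ 0.655 -0.158  0.042] ztop 0.059 col [ 93.  66. 106.]
egg_brown_mid 0.63 [327. 229. 345. 246.] med [ 0.591 -0.062  0.046] ztop 0.059 col [ 90.  64. 102.]
egg_brown_mid 0.52 [363. 244. 385. 260.] med [ 0.565 -0.149  0.055] ztop 0.068 col [102.  72.  63.]
egg_brown_mid 0.26 [139. 248. 269. 286.] med [0.502 0.234 0.087] ztop 0.123 col [157. 160. 168.]
[... 818 characters left out ...]
.651 -0.148  0.034] ztop 0.057 col [45. 19. 58.]
egg_brown_mid 0.61 [412. 209. 432. 237.] med [ 0.514 -0.311  0.034] ztop 0.063 col [92. 76.  0.]
cup_brown 0.59 [286. 332. 319. 362.] med [0.471 0.165 0.02 ] ztop 0.024 col [80. 45. 18.]
cup_white 0.84 [200. 373. 240. 412.] med [0.497 0.312 0.02 ] ztop 0.024 col [133.5 129.  118. ]
cup_teal 0.74 [246. 354. 279. 386.] med [0.484 0.238 0.02 ] ztop 0.024 col [ 60.  111.  101.5]
gate_grip 0.82 [156. 286. 334. 383.] med [0.504 0.267 0.088] ztop 0.122 col [107. 103.  99.]
gate_grip 0.25 [382. 256. 404. 283.] med [ 0.447 -0.074  0.045] ztop 0.066 col [94. 90. 83.]
gate 0.78 [155. 286. 334. 382.] med [0.503 0.268 0.088] ztop 0.122 col [108. 106. 105.]
```

```bash
python3 - <<'E'
import cv2
t=cv2.imread('pics/top1.png');cv2.imwrite('pics/top1c.png',cv2.resize(t[180:340,120:480],(800,356),interpolation=cv2.INTER_CUBIC))
s=cv2.imread('pics/side1.png');cv2.imwrite('pics/side1c.png',cv2.resize(s[180:430,130:530],(800,500),interpolation=cv2.INTER_CUBIC))
E
```

```text
(no output)
```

View pics/top1c.png

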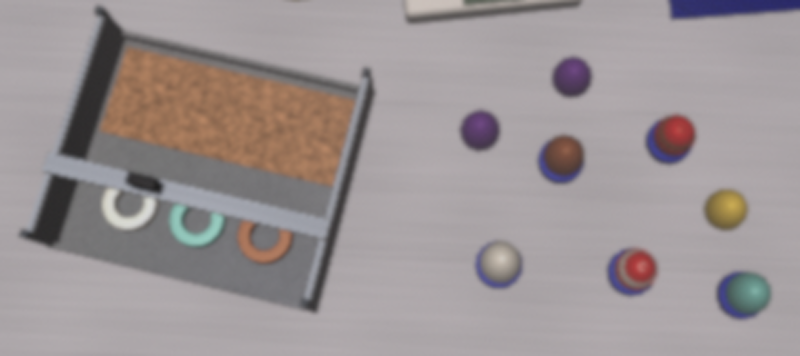

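View pics/side1c.png

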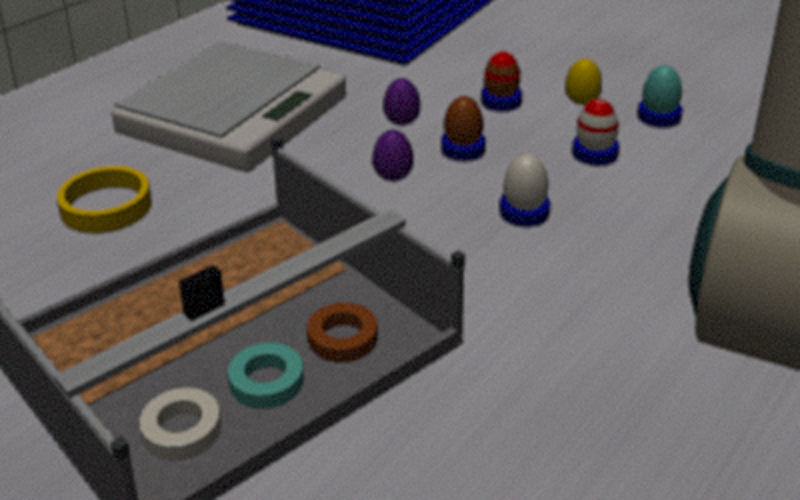

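The top crop shows white (500,262), teal (745,294) and brown (562,157) as unmarked eggs in blue stands. The two red-marked rejects are at (670,138) and (635,270). The purple and yellow decoys stand without stands. The cups run, from +y, white, teal, brown, and the black grip lies between white and teal. Next I'll fit precise positions.

```bash
cat >> h.py <<'E'
from scipy.optimize import least_squares
def cloud(p): return pts(p,np.ones((480,640),bool)), p['color'][p['depth']>0].astype(int)
def fit_egg(P,c,zc=.038):
    Q=P[(np.hypot(*(P[:,:2]-c).T)<.032)&(P[:,2]>zc-.012)&(P[:,2]<zc+.034)]
    f=lambda x:(np.linalg.norm((Q-[x[0],x[1],x[2]])/[.022,.022,.0285],axis=1)-1)*.022
    r=least_squares(f,[c[0],c[1],zc],loss='soft_l1',f_scale=.002); return r.x.round(4),len(Q),round(1e3*np.median(abs(r.fun)) ,2)
def fit_cup(P,c):
    Q=P[(np.hypot(*(P[:,:2]-c).T)<.034)&(P[:,2]>.017)&(P[:,2]<.026)]
    f=lambda x:np.maximum(abs(np.hypot(*(Q[:,:2]-x).T)-.0225)-.0065,0)
    return least_squares(f,c,loss='soft_l1',f_scale=.001).x.round(4),len(Q)
E
python3 - <<'E'
from h import *
E={'brown':(.565,-.147),'white':(.447,-.078),'teal':(.43,-.33),'badb':(.575,-.27),'badw':(.447,-.222),'pur1':(.655,-.158),'pur2':(.59,-.06),'yel':(.517,-.318)}
C={'brown':(.468,.166),'teal':(.482,.238),'white':(.495,.313)}
for c in('top','side'):
    p=capture(c); P,col=cloud(p); print(c)
    for k,v in E.items():
        m=np.array(v)
        for _ in range(2): r=fit_egg(P,m); m=r[0][:2]
        print(k,*r)
    for k,v in C.items(): print('cup',k,*fit_cup(P,np.array(v)))
    G=P[(P[:,2]>.097)&(P[:,2]<.126)&(P[:,1]>.15)&(P[:,1]<.4)&(P[:,0]>.3)&(P[:,0]<.65)&(col.max(1)<70)]
    print('grip',len(G),G.min(0).round(4),G.max(0).round(4),G.mean(0).round(4), 'top',G[G[:,2]>.115].mean(0).round(4))
    B=P[(P[:,2]>.082)&(P[:,2]<.093)&(P[:,1]>.08)&(P[:,1]<.36)&(P[:,0]>.43)&(P[:,0]<.58)]
    a=np.polyfit(B[:,1],B[:,0],1); print('bar x=',a.round(4),len(B))
E
```

```text
top
brown [ 0.5719 -0.1518  0.0349] 272 0.92
white [ 0.4554 -0.0875  0.0347] 275 0.89
teal [ 0.4348 -0.3441  0.0347] 307 0.79
badb [ 0.5987 -0.2697  0.0354] 278 0.89
badw [ 0.4537 -0.2282  0.0351] 297 0.8
pur1 [ 0.6619 -0.1607  0.0261] 241 0.81
pur2 [ 0.5975 -0.062   0.0257] 244 0.84
yel [ 0.5226 -0.3253  0.026 ] 264 0.9
cup brown [0.4741 0.162 ] 189
cup teal [0.4882 0.235 ] 204
cup white [0.5023 0.3087] 196
grip 68 [0.5004 0.2544 0.1023] [0.5146 0.28   0.1255] [0.5074 0.2653 0.117 ] top [0.5077 0.2668 0.1185]
bar x= [0.1919 0.4565] 1019
side
brown [ 0.571  -0.1524  0.0359] 363 0.89
white [ 0.4548 -0.0881  0.036 ] 457 0.89
teal [ 0.4336 -0.3439  0.0358] 340 0.99
badb [ 0.5974 -0.2702  0.0364] 306 0.98
badw [ 0.4531 -0.2284  0.0363] 383 0.98
pur1 [ 0.6615 -0.1614  0.0273] 259 1.02
pur2 [ 0.597  -0.0631  0.0276] 316 0.88
yel [ 0.5215 -0.3259  0.0272] 244 1.15
cup brown [0.4727 0.163 ] 530
cup teal [0.4869 0.2361] 614
cup white [0.5016 0.3097] 700
grip 375 [0.4987 0.2558 0.097 ] [0.5157 0.2861 0.1215] [0.5051 0.2724 0.1112] top [0.5065 0.2714 0.1188]
bar x= [0.194  0.4531] 1973
```

>>> drive_tool([
  [0,0,0],
  [0,0,0],
  [0,0,0],
  [0,0,0],
  [0,0,0],
  [0,0,0],
  [0,0,0],
  [0,0,0],
], claw=[100,100,100,100,100,100,100,100], twist=[-7.6,-7.6,-7.6,-7.6,-7.6,-7.6,-7.6,-7.6])

```text
clock: 1.6
ee_pos: [0.1797, -0.5463, 0.2055]
eef_rot: [0.77, 0.638, -0.0, 0.0]
wrist_force: [0.3, 0.4, -0.6]
width: 0.0943
grip_force: 0.0
```

>>> drive_tool([
  [4,0.8,0],
  [4,0.8,0],
  [4,0.8,0],
  [4,0.8,0],
  [4,0.8,0],
  [4,0.8,0],
  [4,0.8,0],
  [4,0.8,0],
  [4,0.8,0],
  [4,0.8,0],
], claw=[100,100,100,100,100,70,60,50,50,50], twist=[0,0,0,0,0,0,0,0,0,0])

```text
clock: 2.6
ee_pos: [0.3348, -0.1674, 0.2058]
eef_rot: [0.772, 0.636, 0.0, 0.001]
wrist_force: [0.4, 0.5, 0.1]
width: 0.0572
grip_force: 0.0
```

>>> drive_tool([
  [4,0.8,0],
  [4,0.8,0],
  [4,0.8,0],
  [4,0.8,0],
  [4,0.8,0],
  [4,0.8,0],
  [4,0.8,0],
  [4,0.8,0],
  [4,0.8,0],
  [4,0.8,0],
], claw=[50,50,50,50,50,50,50,50,50,50], twist=[0,0,0,0,0,0,0,0,0,0])

```text
clock: 3.6
ee_pos: [0.4897, 0.2104, 0.2056]
eef_rot: [0.771, 0.636, 0.0, 0.0]
wrist_force: [-0.0, -0.9, 0.7]
width: 0.0468
grip_force: 0.0
```

```bash
cat >> h.py <<'E'
T={'grip':(.507,.2702),'eb':(.5715,-.1520),'ew':(.4551,-.0878),'et':(.4342,-.344),'cb':(.4734,.1625),'ct':(.4876,.2356),'cw':(.502,.3092)}
def go(*ks):
    s=observe(); M=Rn.from_quat(s['eef_rot']).as_matrix(); p=s['ee_pos']
    print('t',round(float(s['clock']),2),'tcp',np.round(p,4),'yaw_y',np.degrees(np.arctan2(M[1,1],M[0,1])).round(2),'tilt',M[:,2].round(4),'F',np.round(s['wrist_force'],1),'w',round(float(s['width']),4),'g',round(float(s['grip_force']),1))
    for k in ks:
        d=np.array([*T[k],p[2]])-p; print(k,'cm',(100*M.T@d).round(2))
E
python3 -c "
from h import *
go('grip')"
```

```text
t 3.6 tcp [0.4897 0.2104 0.2056] yaw_y -10.96 tilt [ 5.e-04 -2.e-04 -1.e+00] F [-0.  -0.9  0.7] w 0.0468 g 0.0
grip cm [ 6.2   0.56 -0.  ]
```

>>> drive_tool([
  [3.1,0.28,0],
  [3.1,0.28,0],
  [0,0,0],
  [0,0,2.5],
  [0,0,2.5],
  [0,0,2.5],
  [0,0,2],
  [0,0,1.3],
  [0,0,0],
], claw=[50,50,50,50,50,50,50,50,50], twist=[0,0,0,0,0,0,0,0,0])

```text
clock: 4.5
ee_pos: [0.5052, 0.2673, 0.0958]
eef_rot: [0.772, 0.636, -0.002, -0.0]
wrist_force: [-1.5, 0.8, 0.1]
width: 0.0469
grip_force: 0.0
```

```bash
python3 -c "
from h import *
go('grip')
p=capture('side');save(p,'s2f');cv2.imwrite('pics/s2.png',cv2.resize(p['color'][200:430,130:450,::-1],(800,575)))"
```

```text
t 4.5 tcp [0.5052 0.2673 0.0958] yaw_y -11.01 tilt [-0.0036 -0.0017 -1.    ] F [-1.5  0.8  0.1] w 0.0469 g 0.0
grip cm [ 0.32  0.12 -0.  ]
```

View pics/s2.png

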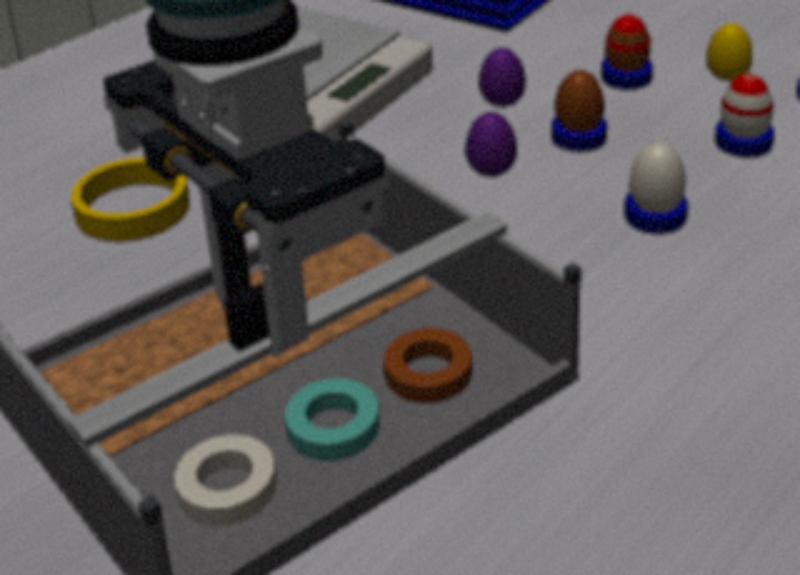

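The fingers straddle the grip (about 245,320). I'll close on it and pull it open.

>>> drive_tool([
  [0,0,0],
  [0,0,0],
  [0,0,0],
  [0,0,0],
  [0,0,0],
  [0,0,0],
  [0,0,0],
  [0,0,0],
], claw=[40,30,20,12,8,5,5,5], twist=[0,0,0,0,0,0,0,0])

```text
clock: 5.35
ee_pos: [0.5074, 0.2684, 0.098]
eef_rot: [0.772, 0.636, 0.001, 0.001]
wrist_force: [1.8, -1.4, 3.4]
width: 0.0118
grip_force: 30.0
```

>>> drive_tool([
  [0,1,0],
  [0,2,0],
  [0,2,0],
  [0,2,0],
  [0,2,0],
  [0,1,0],
  [0,0,0],
  [0,0,0],
], claw=[5,5,5,5,5,5,5,5], twist=[0,0,0,0,0,0,0,0])

```text
clock: 6.15
ee_pos: [0.606, 0.2491, 0.098]
eef_rot: [0.772, 0.636, 0.001, 0.001]
wrist_force: [1.5, -0.7, 4.4]
width: 0.012
grip_force: 30.0
```

```bash
python3 -c "
from h import *
go('grip')"
```

```text
t 6.15 tcp [0.606  0.2491 0.098 ] yaw_y -11.01 tilt [ 0.0019  0.     -1.    ] F [ 1.5 -0.7  4.4] w 0.012 g 30.0
grip cm [  0.18 -10.12  -0.02]
```

>>> drive_tool([
  [0,0.3,0],
  [0,0.3,0],
  [0,0,0],
  [0,0,0],
], claw=[5,5,5,5], twist=[0,0,0,0])

```text
clock: 6.55
ee_pos: [0.6098, 0.2483, 0.098]
eef_rot: [0.772, 0.636, -0.0, -0.0]
wrist_force: [-0.9, -0.8, 5.8]
width: 0.0115
grip_force: 30.0
```

>>> drive_tool([
  [0,0.2,0],
  [0,0.2,0],
  [0,0,0],
  [0,0,0],
], claw=[5,5,5,5], twist=[0,0,0,0])

```text
clock: 6.95
ee_pos: [0.6134, 0.2476, 0.098]
eef_rot: [0.772, 0.636, -0.001, -0.001]
wrist_force: [-1.8, 0.2, 6.8]
width: 0.0118
grip_force: 30.0
```

>>> drive_tool([
  [0,0.3,0],
  [0,0,0],
  [0,0,0],
  [0,0,0],
], claw=[5,5,5,5], twist=[0,0,0,0])

```text
clock: 7.35
ee_pos: [0.6134, 0.2476, 0.0979]
eef_rot: [0.771, 0.636, -0.002, -0.003]
wrist_force: [-6.0, 0.0, 8.9]
width: 0.0113
grip_force: 30.0
```

>>> drive_tool([
  [0,0,0],
  [0,0,0],
  [0,0,0],
  [0,0,-2],
  [0,0,-3],
  [0,0,-3],
  [0,0,-1],
  [0,0,0],
], claw=[30,50,50,50,50,50,50,50], twist=[0,0,0,0,0,0,0,0])

```text
clock: 8.15
ee_pos: [0.6184, 0.2471, 0.1886]
eef_rot: [0.772, 0.636, 0.001, 0.001]
wrist_force: [-0.6, 0.1, -0.3]
width: 0.0468
grip_force: 0.0
```

```bash
python3 - <<'E'
from h import *
go('et')
p=capture('side'); P,col=cloud(p)
B=P[(P[:,2]>.082)&(P[:,2]<.093)&(P[:,1]>.1)&(P[:,1]<.34)&(P[:,0]>.54)&(P[:,0]<.68)]
a=np.polyfit(B[:,1],B[:,0],1); print('bar',a.round(4),len(B),'shift',(np.polyval(a,.25)-(.194*.25+.4531))*np.cos(.192))
E
```

```text
t 8.15 tcp [0.6184 0.2471 0.1886] yaw_y -10.99 tilt [ 2.8e-03  8.0e-04 -1.0e+00] F [-0.6  0.1 -0.3] w 0.0468 g 0.0
et cm [-61.54  -6.81  -0.1 ]
bar [0.1965 0.5604] 1428 shift 0.10595535947940085
```

The stop is reached (force rose, TCP didn't move). Next, the brown egg at top full-image px (374,252): plain brown in a blue stand, with no red and not purple. The crop above already confirms it.

>>> drive_tool([
  [-4,0.3,0],
  [-4,0.3,0],
  [-4,0.3,0],
  [-4,0.3,0],
  [-4,0.3,0],
  [-4,0.3,0],
  [-4,0.3,0],
  [-4,0.3,0],
  [-4,0.3,0],
  [-4,0.3,0],
], claw=[50,60,70,75,75,75,75,75,75,75], twist=[0,0,0,0,0,0,0,0,0,0])

```text
clock: 9.2
ee_pos: [0.569, -0.1526, 0.185]
eef_rot: [0.772, 0.636, -0.001, -0.002]
wrist_force: [0.7, -0.7, 1.6]
width: 0.0706
grip_force: 0.0
```

>>> drive_tool([
  [0,0,0],
  [0,0,0],
], claw=[75,75], twist=[0,0])

```text
clock: 9.4
ee_pos: [0.5695, -0.1517, 0.1854]
eef_rot: [0.772, 0.635, -0.001, -0.002]
wrist_force: [0.3, 0.4, 0.5]
width: 0.0707
grip_force: 0.0
```

```bash
python3 - <<'E'
from h import *
go('eb')
p=capture('wrist'); save(p,'w1'); P,c=cloud(p); m=np.array(T['eb'])
for _ in range(3): r=fit_egg(P,m); m=r[0][:2]
print(r)
E
```

```text
t 9.4 tcp [ 0.5695 -0.1517  0.1854] yaw_y -11.12 tilt [-0.0034  0.0021 -1.    ] F [0.3 0.4 0.5] w 0.0707 g 0.0
eb cm [ 0.01  0.2  -0.  ]
(array([ 0.5714, -0.1535,  0.0346]), 1672, np.float64(0.53))
```

View pics/w1.png

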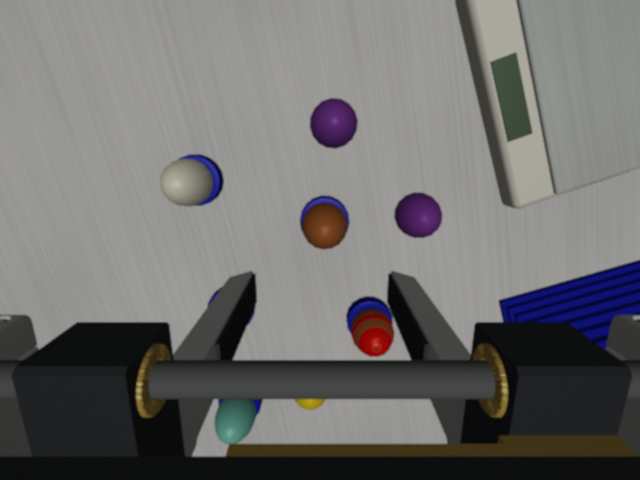

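Wrist view: the plain brown egg is at (325,222) in a blue stand, with the reject (372,333) and purple ones (418,214), (333,122) clear of the fingers. I'll descend onto it.

>>> drive_tool([
  [-0.1,0.2,3],
  [0,0,3.5],
  [0,0,3.5],
  [0,0,2.5],
  [0,0,2],
  [0,0,1.2],
  [0,0,0.5],
  [0,0,0],
], claw=[75,75,75,75,75,75,75,75], twist=[0,0,0,0,0,0,0,0])

```text
clock: 10.25
ee_pos: [0.5725, -0.1521, 0.0251]
eef_rot: [0.771, 0.637, -0.0, -0.0]
wrist_force: [0.4, 1.0, 0.5]
width: 0.0707
grip_force: 0.0
```

>>> drive_tool([
  [0,0,0],
  [0,0,0],
  [0,0,0],
  [0,0,0],
  [0,0,0],
  [0,0,0],
  [0,0,0],
  [0,0,0],
  [0,0,0],
  [0,0,0],
], claw=[65,58,53,50,48,46,45,44,43,42], twist=[0,0,0,0,0,0,0,0,0,0])

```text
clock: 11.25
ee_pos: [0.5716, -0.1528, 0.0254]
eef_rot: [0.772, 0.636, -0.001, -0.001]
wrist_force: [-4.2, 0.5, 4.6]
width: 0.0431
grip_force: 30.0
```

```bash
python3 - <<'E'
from h import *
go('eb','cb')
E
```

```text
t 11.25 tcp [ 0.5716 -0.1528  0.0254] yaw_y -10.98 tilt [-1.7e-03  2.0e-04 -1.0e+00] F [-4.2  0.5  4.6] w 0.0431 g 30.0
eb cm [ 0.08 -0.02  0.  ]
cb cm [ 2.908e+01 -1.565e+01  2.000e-02]
```

>>> drive_tool([
  [0,0,-0.5],
  [0,0,-1.5],
  [0,0,-2.5],
  [0,0,-3],
  [0,0,-3],
  [0,0,-2],
  [0,0,-1],
  [0,0,0],
], claw=[42,42,42,42,42,42,42,42], twist=[0,0,0,0,0,0,0,0])

```text
clock: 12.05
ee_pos: [0.5742, -0.1534, 0.1619]
eef_rot: [0.772, 0.636, 0.001, 0.002]
wrist_force: [-0.0, 0.1, -0.6]
width: 0.0434
grip_force: 30.0
```

>>> drive_tool([
  [1.5,-0.8,0],
  [3,-1.6,0],
  [4,-2.15,0],
  [4,-2.15,0],
  [4,-2.15,0],
  [4,-2.15,0],
  [4,-2.15,0],
  [3,-1.6,0],
  [1.5,-0.8,0],
  [0,0,0],
], claw=[42,42,42,42,42,42,42,42,42,42], twist=[0,0,0,0,0,0,0,0,0,0])

```text
clock: 13.05
ee_pos: [0.4724, 0.1639, 0.159]
eef_rot: [0.77, 0.638, -0.001, -0.001]
wrist_force: [-0.1, -0.3, -1.6]
width: 0.0433
grip_force: 30.0
```

```bash
python3 - <<'E'
from h import *
p=capture('side'); cv2.imwrite('pics/s3.png',cv2.resize(p['color'][150:430,130:450,::-1],(640,560)))
P,c=cloud(p); s=observe(); z=s['ee_pos'][2]+.0126; m=s['ee_pos'][:2]
print(fit_egg(P,m,z), z)
for k,v in [('badb',(.598,-.27)),('badw',(.4534,-.2283))]: print(k,fit_egg(P,np.array(v)))
for k in('cb','ct'): print(fit_cup(P,np.array(T[k])))
go('cb')
E
```

```text
(array([0.4752, 0.1644, 0.173 ]), 841, np.float64(2.08)) 0.17173373034669176
badb (array([ 0.5976, -0.2702,  0.0363]), 306, np.float64(0.94))
badw (array([ 0.4528, -0.2284,  0.0361]), 385, np.float64(0.96))
(array([0.4726, 0.1629]), 540)
(array([0.4872, 0.2363]), 620)
t 13.1 tcp [0.4733 0.1624 0.1591] yaw_y -10.82 tilt [-2.6e-03 -6.0e-04 -1.0e+00] F [ 0.2 -0.3 -0.1] w 0.0433 g 30.0
cb cm [ 0.01  0.   -0.  ]
```

View pics/s3.png

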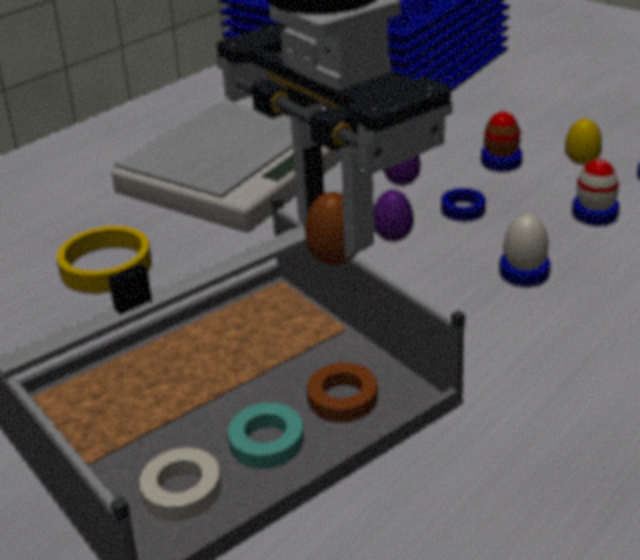

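The brown egg is held upright at (330,228), and its empty stand is at (463,204). Lowering it towards the brown cup (343,388).

>>> drive_tool([
  [0,0,1.5],
  [0,0,3],
  [0,0,3],
  [0,0,2],
  [0,0,1.2],
  [0,0,0.8],
  [0,0,0.6],
  [0,0,0],
  [0,0,0],
], claw=[42,42,42,42,42,42,42,42,42], twist=[0,0,0,0,0,0,0,0,0])

```text
clock: 14.0
ee_pos: [0.4758, 0.1614, 0.04]
eef_rot: [0.772, 0.636, 0.001, 0.0]
wrist_force: [1.2, -0.4, -0.5]
width: 0.0434
grip_force: 30.0
```

```bash
python3 - <<'E'
from h import *
go('cb')
E
```

```text
t 14.0 tcp [0.4758 0.1614 0.04  ] yaw_y -10.99 tilt [ 1.3e-03  1.0e-04 -1.0e+00] F [ 1.2 -0.4 -0.5] w 0.0434 g 30.0
cb cm [ 0.06 -0.25 -0.  ]
```

>>> drive_tool([
  [0.05,-0.2,0.2],
  [0,0,0.2],
  [0,0,0.2],
  [0,0,0.1],
  [0,0,0],
], claw=[42,42,42,42,42], twist=[0,0,0,0,0])

```text
clock: 14.5
ee_pos: [0.4732, 0.1623, 0.0323]
eef_rot: [0.772, 0.636, -0.0, 0.0]
wrist_force: [0.6, 0.5, -0.4]
width: 0.0433
grip_force: 30.0
```

```bash
python3 - <<'E'
from h import *
go('cb')
p=capture('side');P,c=cloud(p); print(fit_egg(P,np.array(T['cb']),.045)); go('cb')
E
```

```text
t 14.5 tcp [0.4732 0.1623 0.0323] yaw_y -10.99 tilt [-1.e-04 -1.e-04 -1.e+00] F [ 0.6  0.5 -0.4] w 0.0433 g 30.0
cb cm [ 0.03  0.01 -0.  ]
(array([0.4754, 0.1626, 0.0457]), 727, np.float64(1.9))
t 14.55 tcp [0.4733 0.1623 0.0324] yaw_y -10.99 tilt [-0.e+00 -1.e-04 -1.e+00] F [ 0.5  0.3 -1.7] w 0.0429 g 30.0
cb cm [ 0.02  0.01 -0.  ]
```

>>> drive_tool([
  [0,0,0.1],
  [0,0,0.1],
  [0,0,0.1],
  [0,0,0],
], claw=[42,42,42,42], twist=[0,0,0,0])

```text
clock: 14.95
ee_pos: [0.474, 0.1618, 0.0306]
eef_rot: [0.771, 0.636, 0.0, 0.001]
wrist_force: [-1.8, -2.4, 9.6]
width: 0.0431
grip_force: 30.0
```

Contact force shows it is seated, so I'll release gently, rise, and check.

>>> drive_tool([
  [0,0,0],
  [0,0,0],
  [0,0,0],
  [0,0,0],
  [0,0,0],
  [0,0,0],
  [0,0,0],
  [0,0,0],
], claw=[45,47,50,54,60,68,75,75], twist=[0,0,0,0,0,0,0,0])

```text
clock: 15.75
ee_pos: [0.4732, 0.1623, 0.0293]
eef_rot: [0.772, 0.636, -0.0, -0.0]
wrist_force: [-0.1, 0.2, 0.1]
width: 0.0706
grip_force: 0.0
```

>>> drive_tool([
  [0,0,-1],
  [0,0,-3],
  [0,0,-4],
  [0,0,-4],
  [0,0,-2.5],
  [0,0,-1],
  [0,0,0],
], claw=[75,75,75,75,75,75,75], twist=[0,0,0,0,0,0,0])

```text
clock: 16.45
ee_pos: [0.474, 0.1625, 0.186]
eef_rot: [0.772, 0.636, 0.001, 0.001]
wrist_force: [0.0, -0.1, -1.0]
width: 0.0707
grip_force: 0.0
```

```bash
python3 - <<'E'
from h import *
p=capture('side');P,c=cloud(p); print(fit_egg(P,np.array(T['cb']),.043)); go('ew')
p=capture('top');P,c=cloud(p); print(fit_egg(P,np.array(T['cb']),.043))
E
```

```text
(array([0.4741, 0.1611, 0.0407]), 669, np.float64(0.76))
t 16.5 tcp [0.473  0.1622 0.1844] yaw_y -10.99 tilt [ 2.e-04 -1.e-04 -1.e+00] F [ 0.5 -0.2 -0.5] w 0.0707 g 0.0
ew cm [-24.89   3.01   0.  ]
(array([0.4744, 0.1619, 0.0394]), 283, np.float64(0.87))
```

Brown is seated: the fit is within 2 mm, with the z bias the same as before. White egg next (top px (345,298), plain).

>>> drive_tool([
  [-2,0.2,0],
  [-4,0.5,0],
  [-4,0.5,0],
  [-4,0.5,0],
  [-4,0.5,0],
  [-4,0.5,0],
  [-2.9,0.3,0],
  [0,0,0],
  [0,0,0],
], claw=[75,75,75,75,75,75,75,75,75], twist=[0,0,0,0,0,0,0,0,0])

```text
clock: 17.45
ee_pos: [0.4542, -0.0877, 0.1828]
eef_rot: [0.772, 0.635, -0.001, -0.002]
wrist_force: [0.5, -0.4, 0.3]
width: 0.0704
grip_force: 0.0
```

>>> drive_tool([
  [0,0,2],
  [0,0,3.5],
  [0,0,3.5],
  [0,0,2.5],
  [0,0,1.5],
  [0,0,1],
  [0,0,0],
  [0,0,0],
], claw=[75,75,75,75,75,75,75,75], twist=[0,0,0,0,0,0,0,0])

```text
clock: 18.25
ee_pos: [0.4555, -0.0873, 0.0446]
eef_rot: [0.771, 0.636, 0.0, 0.0]
wrist_force: [0.3, 0.1, 0.5]
width: 0.0708
grip_force: 0.0
```

```bash
python3 - <<'E'
from h import *
go('ew')
p=capture('side'); cv2.imwrite('pics/s4.png',cv2.resize(p['color'][150:430,180:500,::-1],(640,560)))
E
```

```text
t 18.25 tcp [ 0.4555 -0.0873  0.0446] yaw_y -10.94 tilt [ 2.e-04  0.e+00 -1.e+00] F [0.3 0.1 0.5] w 0.0708 g 0.0
ew cm [-0.05 -0.03 -0.  ]
```

View pics/s4.png

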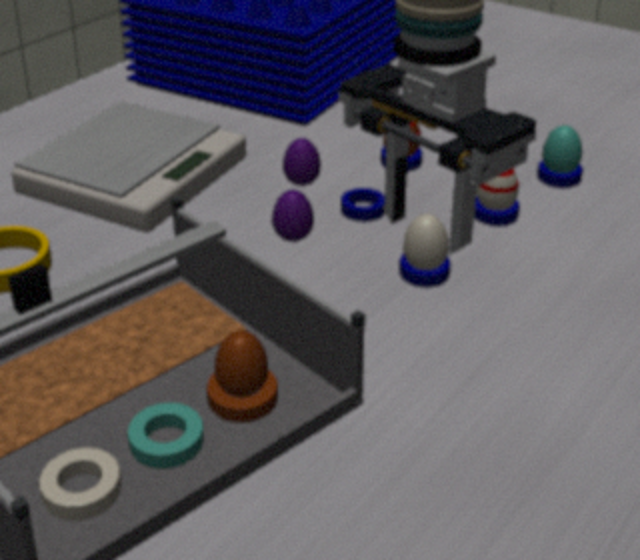

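The brown egg stands in its cup at (242,375). The fingers straddle the plain white egg (427,245), so I'll go down another 2 cm and grip.

>>> drive_tool([
  [0,0,0.8],
  [0,0,0.8],
  [0,0,0.4],
  [0,0,0],
  [0,0,0],
  [0,0,0],
  [0,0,0],
], claw=[75,75,75,75,70,63,57], twist=[0,0,0,0,0,0,0])

```text
clock: 19.0
ee_pos: [0.4554, -0.088, 0.0247]
eef_rot: [0.772, 0.636, 0.0, 0.0]
wrist_force: [-0.6, -0.9, -0.2]
width: 0.0555
grip_force: 0.0
```

>>> drive_tool([
  [0,0,0],
  [0,0,0],
  [0,0,0],
  [0,0,0],
  [0,0,0],
  [0,0,0],
  [0,0,0],
  [0,0,0],
  [0,0,0],
], claw=[53,50,48,46,45,44,43,42,42], twist=[0,0,0,0,0,0,0,0,0])

```text
clock: 19.9
ee_pos: [0.4553, -0.0879, 0.0245]
eef_rot: [0.772, 0.636, 0.0, 0.0]
wrist_force: [0.0, 0.9, -0.1]
width: 0.0432
grip_force: 30.0
```

```bash
python3 - <<'E'
from h import *
go('ew','cw')
E
```

```text
t 19.9 tcp [ 0.4553 -0.0879  0.0245] yaw_y -10.99 tilt [ 1.e-04 -1.e-04 -1.e+00] F [ 0.   0.9 -0.1] w 0.0432 g 30.0
ew cm [ 0.   -0.02 -0.  ]
cw cm [39.87 -2.98 -0.  ]
```

>>> drive_tool([
  [0,0,-0.5],
  [0,0,-1.5],
  [0,0,-2.5],
  [0,0,-3],
  [0,0,-3],
  [0,0,-2],
  [0,0,-1],
  [0,0,0],
], claw=[42,42,42,42,42,42,42,42], twist=[0,0,0,0,0,0,0,0])

```text
clock: 20.7
ee_pos: [0.4559, -0.0881, 0.1606]
eef_rot: [0.772, 0.636, 0.001, 0.001]
wrist_force: [0.2, 0.2, -0.1]
width: 0.0432
grip_force: 30.0
```

>>> drive_tool([
  [2,-0.15,0],
  [4,-0.3,0],
  [4.5,-0.35,0],
  [4.5,-0.35,0],
  [4.5,-0.35,0],
  [4.5,-0.35,0],
  [4.5,-0.35,0],
  [4.5,-0.3,0],
  [4,-0.3,0],
  [2.9,-0.2,0],
], claw=[42,42,42,42,42,42,42,42,42,42], twist=[0,0,0,0,0,0,0,0,0,0])

```text
clock: 21.7
ee_pos: [0.5008, 0.3118, 0.1573]
eef_rot: [0.771, 0.637, -0.001, -0.001]
wrist_force: [0.8, 0.6, 0.1]
width: 0.0433
grip_force: 30.0
```

>>> drive_tool([
  [0,0,0],
  [0,0,0],
  [0,0,0],
], claw=[42,42,42], twist=[0,0,0])

```text
clock: 22.0
ee_pos: [0.5011, 0.3081, 0.1584]
eef_rot: [0.772, 0.636, -0.001, 0.0]
wrist_force: [0.3, -0.1, -0.3]
width: 0.0433
grip_force: 30.0
```

```bash
python3 - <<'E'
from h import *
go('cw')
E
```

```text
t 22.0 tcp [0.5011 0.3081 0.1584] yaw_y -11.03 tilt [-0.0021 -0.0019 -1.    ] F [ 0.3 -0.1 -0.3] w 0.0433 g 30.0
cw cm [ 0.12  0.07 -0.  ]
```

Descend 12.4 cm, settle, and check.

>>> drive_tool([
  [0,0,1.5],
  [0,0,3],
  [0,0,3],
  [0,0,2],
  [0,0,1.2],
  [0,0,0.9],
  [0,0,0.6],
  [0,0,0],
  [0,0,0],
  [0,0,0],
], claw=[42,42,42,42,42,42,42,42,42,42], twist=[0,0,0,0,0,0,0,0,0,0])

```text
clock: 23.0
ee_pos: [0.5025, 0.3099, 0.0383]
eef_rot: [0.772, 0.636, 0.001, 0.0]
wrist_force: [0.3, -0.5, -1.2]
width: 0.0436
grip_force: 30.0
```

```bash
python3 - <<'E'
from h import *
go('cw')
E
```

```text
t 23.0 tcp [0.5025 0.3099 0.0383] yaw_y -10.98 tilt [ 1.6e-03  7.0e-04 -1.0e+00] F [ 0.3 -0.5 -1.2] w 0.0436 g 30.0
cw cm [-0.07 -0.04 -0.  ]
```

>>> drive_tool([
  [0,0,0.2],
  [0,0,0.2],
  [0,0,0.2],
  [0,0,0.1],
  [0,0,0],
], claw=[42,42,42,42,42], twist=[0,0,0,0,0])

```text
clock: 23.5
ee_pos: [0.5021, 0.3095, 0.0305]
eef_rot: [0.772, 0.636, 0.0, 0.0]
wrist_force: [0.7, -0.4, 0.5]
width: 0.0436
grip_force: 30.0
```

>>> drive_tool([
  [0,0,0.1],
  [0,0,0],
  [0,0,0],
], claw=[42,42,42], twist=[0,0,0])

```text
clock: 23.8
ee_pos: [0.5025, 0.3095, 0.0299]
eef_rot: [0.772, 0.636, 0.0, 0.0]
wrist_force: [0.3, -1.3, 4.2]
width: 0.0435
grip_force: 30.0
```

```bash
python3 - <<'E'
from h import *
go('cw')
E
```

```text
t 23.8 tcp [0.5025 0.3095 0.0299] yaw_y -10.99 tilt [ 0.0013  0.     -1.    ] F [ 0.3 -1.3  4.2] w 0.0435 g 30.0
cw cm [-0.04 -0.04 -0.  ]
```

Seated contact; release, rise, check.

>>> drive_tool([
  [0,0,0],
  [0,0,0],
  [0,0,0],
  [0,0,0],
  [0,0,0],
  [0,0,0],
  [0,0,0],
  [0,0,0],
], claw=[45,47,50,54,60,68,75,75], twist=[0,0,0,0,0,0,0,0])

```text
clock: 24.6
ee_pos: [0.5017, 0.3095, 0.0293]
eef_rot: [0.772, 0.636, -0.0, -0.0]
wrist_force: [0.1, 0.1, -0.9]
width: 0.0702
grip_force: 0.0
```

>>> drive_tool([
  [0,0,-1],
  [0,0,-3],
  [0,0,-4],
  [0,0,-4],
  [0,0,-2.5],
  [0,0,-1],
  [0,0,0],
], claw=[75,75,75,75,75,75,75], twist=[0,0,0,0,0,0,0])

```text
clock: 25.3
ee_pos: [0.5026, 0.3099, 0.1862]
eef_rot: [0.772, 0.636, 0.002, 0.0]
wrist_force: [0.1, -0.1, 0.3]
width: 0.0705
grip_force: 0.0
```

```bash
python3 - <<'E'
from h import *
p=capture('side');P,c=cloud(p)
for k,z in (('cb',.043),('cw',.043),('et',.038)): print(k,T[k],fit_egg(P,np.array(T[k]),z))
go('et')
E
```

```text
cb (0.4734, 0.1625) (array([0.4741, 0.1611, 0.0408]), 668, np.float64(0.71))
cw (0.502, 0.3092) (array([0.5033, 0.3084, 0.0409]), 866, np.float64(0.7))
et (0.4342, -0.344) (array([ 0.4336, -0.344 ,  0.0358]), 339, np.float64(1.12))
t 25.35 tcp [0.5016 0.3094 0.1844] yaw_y -10.99 tilt [ 1.e-04 -1.e-04 -1.e+00] F [ 0.4 -0.4 -0.7] w 0.0705 g 0.0
et cm [-65.43   5.84   0.  ]
```

>>> drive_tool([
  [-2,0.2,0],
  [-4,0.35,0],
  [-4,0.35,0],
  [-4,0.35,0],
  [-4,0.35,0],
  [-4,0.35,0],
  [-4,0.35,0],
  [-4,0.35,0],
  [-4,0.35,0],
  [-4,0.35,0],
], claw=[75,75,75,75,75,75,75,75,75,75], twist=[0,0,0,0,0,0,0,0,0,0])

```text
clock: 26.35
ee_pos: [0.4605, -0.071, 0.1824]
eef_rot: [0.772, 0.636, -0.001, -0.002]
wrist_force: [0.5, -0.0, 0.3]
width: 0.0707
grip_force: 0.0
```

>>> drive_tool([
  [-4,0.35,0],
  [-4,0.35,0],
  [-4,0.35,0],
  [-4,0.35,0],
  [-4,0.35,0],
  [-4,0.35,0],
  [-3.4,0.35,0],
  [0,0,0],
  [0,0,0],
  [0,0,0],
], claw=[75,75,75,75,75,75,75,75,75,75], twist=[0,0,0,0,0,0,0,0,0,0])

```text
clock: 27.35
ee_pos: [0.4335, -0.3418, 0.1832]
eef_rot: [0.771, 0.636, 0.0, -0.002]
wrist_force: [-0.2, 0.6, 0.4]
width: 0.0706
grip_force: 0.0
```

>>> drive_tool([
  [0,0,2],
  [0,0,3.5],
  [0,0,3],
  [0,0,1],
  [0,0,0],
  [0,0,0],
], claw=[75,75,75,75,75,75], twist=[0,0,0,0,0,0])

```text
clock: 27.95
ee_pos: [0.4349, -0.3435, 0.0906]
eef_rot: [0.771, 0.636, 0.0, 0.001]
wrist_force: [0.3, -0.4, 0.8]
width: 0.0707
grip_force: 0.0
```

```bash
python3 - <<'E'
from h import *
go('et')
p=capture('wrist'); save(p,'w2'); P,c=cloud(p); print(fit_egg(P,np.array(T['et'])))
E
```

```text
t 27.95 tcp [ 0.4349 -0.3435  0.0906] yaw_y -10.94 tilt [ 0.0012 -0.0012 -1.    ] F [ 0.3 -0.4  0.8] w 0.0707 g 0.0
et cm [-0.06 -0.06 -0.  ]
(array([ 0.4342, -0.3454,  0.0348]), 3227, np.float64(0.45))
```

View pics/w2.png

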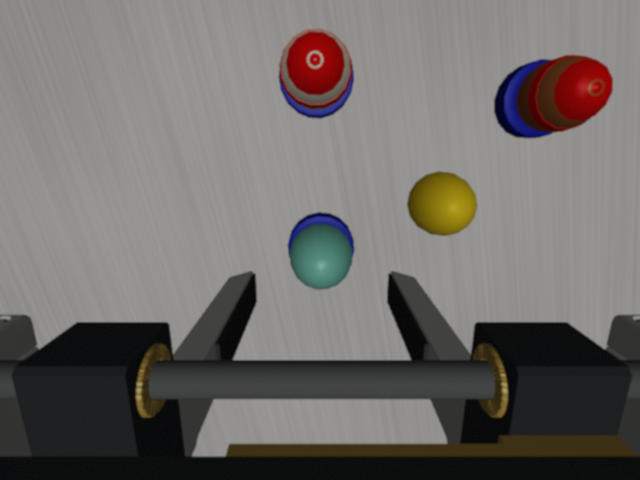

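The teal egg (321,256), plain and in a blue stand, lies midway between the fingers; yellow (442,204) is clear. I'll descend 6.5 cm and grip.

>>> drive_tool([
  [0,0,1.5],
  [0,0,2],
  [0,0,1.5],
  [0,0,1],
  [0,0,0.5],
  [0,0,0],
  [0,0,0],
  [0,0,0],
  [0,0,0],
], claw=[75,75,75,75,75,75,70,65,60], twist=[0,0,0,0,0,0,0,0,0])

```text
clock: 28.9
ee_pos: [0.4344, -0.3439, 0.0251]
eef_rot: [0.772, 0.636, 0.0, 0.001]
wrist_force: [0.2, 0.4, 0.1]
width: 0.0575
grip_force: 0.0
```

>>> drive_tool([
  [0,0,0],
  [0,0,0],
  [0,0,0],
  [0,0,0],
  [0,0,0],
  [0,0,0],
  [0,0,0],
  [0,0,0],
  [0,0,0],
  [0,0,0],
], claw=[56,53,50,48,46,45,44,43,42,42], twist=[0,0,0,0,0,0,0,0,0,0])

```text
clock: 29.9
ee_pos: [0.4343, -0.3436, 0.0245]
eef_rot: [0.772, 0.636, 0.0, 0.0]
wrist_force: [1.5, 0.5, -0.0]
width: 0.0436
grip_force: 30.0
```

```bash
python3 - <<'E'
from h import *
go('et','ct')
E
```

```text
t 29.9 tcp [ 0.4343 -0.3436  0.0245] yaw_y -10.99 tilt [ 3.e-04 -2.e-04 -1.e+00] F [ 1.5  0.5 -0. ] w 0.0436 g 30.0
et cm [-0.04  0.    0.  ]
ct cm [ 5.788e+01 -5.810e+00 -1.000e-02]
```

>>> drive_tool([
  [0,0,-0.5],
  [0,0,-1.5],
  [0,0,-2.5],
  [0,0,-3],
  [0,0,-3],
  [0,0,-2],
  [0,0,-1],
  [0,0,0],
], claw=[42,42,42,42,42,42,42,42], twist=[0,0,0,0,0,0,0,0])

```text
clock: 30.7
ee_pos: [0.4344, -0.344, 0.1608]
eef_rot: [0.772, 0.636, -0.0, 0.001]
wrist_force: [-0.3, 0.2, -1.2]
width: 0.0433
grip_force: 30.0
```

>>> drive_tool([
  [2,-0.2,0],
  [4,-0.4,0],
  [4,-0.4,0],
  [4,-0.4,0],
  [4,-0.4,0],
  [4,-0.4,0],
  [4,-0.4,0],
  [4,-0.4,0],
  [4,-0.4,0],
  [4,-0.4,0],
], claw=[42,42,42,42,42,42,42,42,42,42], twist=[0,0,0,0,0,0,0,0,0,0])

```text
clock: 31.7
ee_pos: [0.4669, 0.0395, 0.1578]
eef_rot: [0.771, 0.636, -0.001, -0.001]
wrist_force: [-0.2, -0.2, 0.0]
width: 0.043
grip_force: 30.0
```

>>> drive_tool([
  [4,-0.4,0],
  [4,-0.4,0],
  [4,-0.4,0],
  [4,-0.4,0],
  [2.5,-0.3,0],
  [1.4,-0.1,0],
  [0,0,0],
  [0,0,0],
  [0,0,0],
], claw=[42,42,42,42,42,42,42,42,42], twist=[0,0,0,0,0,0,0,0,0])

```text
clock: 32.6
ee_pos: [0.487, 0.2346, 0.1591]
eef_rot: [0.772, 0.636, -0.001, 0.0]
wrist_force: [-0.5, 0.2, -0.7]
width: 0.0432
grip_force: 30.0
```

```bash
python3 - <<'E'
from h import *
go('ct')
E
```

```text
t 32.6 tcp [0.487  0.2346 0.1591] yaw_y -11.06 tilt [-0.001  -0.0011 -1.    ] F [-0.5  0.2 -0.7] w 0.0432 g 30.0
ct cm [ 0.11  0.04 -0.  ]
```

>>> drive_tool([
  [0.05,0,1.5],
  [0,0,3],
  [0,0,3],
  [0,0,2],
  [0,0,1.2],
  [0,0,0.9],
  [0,0,0.6],
  [0,0,0],
  [0,0,0],
  [0,0,0],
], claw=[42,42,42,42,42,42,42,42,42,42], twist=[0,0,0,0,0,0,0,0,0,0])

```text
clock: 33.6
ee_pos: [0.4883, 0.2366, 0.0382]
eef_rot: [0.772, 0.636, 0.001, 0.0]
wrist_force: [0.1, -0.3, 0.1]
width: 0.0436
grip_force: 30.0
```

>>> drive_tool([
  [0,0,0.2],
  [0,0,0.2],
  [0,0,0.2],
  [0,0,0.1],
  [0,0,0],
  [0,0,0],
], claw=[42,42,42,42,42,42], twist=[0,0,0,0,0,0])

```text
clock: 34.2
ee_pos: [0.4878, 0.2363, 0.0305]
eef_rot: [0.772, 0.636, 0.0, 0.0]
wrist_force: [0.7, -0.8, -0.6]
width: 0.0432
grip_force: 30.0
```

```bash
python3 - <<'E'
from h import *
go('ct')
E
```

```text
t 34.2 tcp [0.4878 0.2363 0.0305] yaw_y -10.99 tilt [ 3.e-04 -2.e-04 -1.e+00] F [ 0.7 -0.8 -0.6] w 0.0432 g 30.0
ct cm [-0.08 -0.01  0.  ]
```

>>> drive_tool([
  [0,0,0.1],
  [0,0,0],
  [0,0,0.05],
  [0,0,0],
], claw=[42,42,42,42], twist=[0,0,0,0])

```text
clock: 34.6
ee_pos: [0.4882, 0.2363, 0.0296]
eef_rot: [0.771, 0.636, 0.0, 0.001]
wrist_force: [0.7, -2.8, 6.3]
width: 0.0433
grip_force: 30.0
```

>>> drive_tool([
  [0,0,0],
  [0,0,0],
  [0,0,0],
  [0,0,0],
  [0,0,0],
  [0,0,0],
  [0,0,0],
  [0,0,0],
], claw=[45,47,50,54,60,68,75,75], twist=[0,0,0,0,0,0,0,0])

```text
clock: 35.4
ee_pos: [0.4876, 0.2364, 0.0288]
eef_rot: [0.772, 0.636, -0.0, -0.0]
wrist_force: [-0.3, -0.5, 0.2]
width: 0.0703
grip_force: 0.0
```

>>> drive_tool([
  [0,0,-1],
  [0,0,-3],
  [0,0,-4],
  [0,0,-4],
  [0,0,-2.5],
  [0,0,-1],
  [0,0,0],
], claw=[75,75,75,75,75,75,75], twist=[0,0,0,0,0,0,0])

```text
clock: 36.1
ee_pos: [0.4884, 0.2366, 0.1855]
eef_rot: [0.772, 0.636, 0.002, 0.001]
wrist_force: [-0.1, 0.4, -1.0]
width: 0.0704
grip_force: 0.0
```

```bash
python3 - <<'E'
from h import *
T['grip2']=(.6134,.2476)
go('grip2')
p=capture('side');P,c=cloud(p); cv2.imwrite('pics/s5.png',cv2.resize(p['color'][150:430,130:450,::-1],(640,560)))
for k,z in (('cb',.043),('cw',.043),('ct',.043)): print(k,T[k],fit_egg(P,np.array(T[k]),z))
E
```

```text
t 36.1 tcp [0.4884 0.2366 0.1855] yaw_y -10.99 tilt [ 0.0032  0.001  -1.    ] F [-0.1  0.4 -1. ] w 0.0704 g 0.0
grip2 cm [ 3.46 12.06  0.04]
cb (0.4734, 0.1625) (array([0.4739, 0.1611, 0.0408]), 671, np.float64(0.68))
cw (0.502, 0.3092) (array([0.5033, 0.3084, 0.0409]), 866, np.float64(0.65))
ct (0.4876, 0.2356) (array([0.4887, 0.2348, 0.0409]), 759, np.float64(0.68))
```

View pics/s5.png

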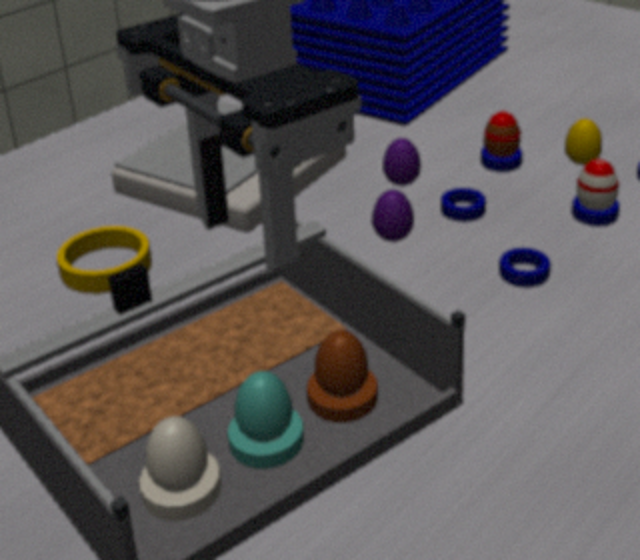

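All three eggs stand upright in their cups: (177,460), (265,412), (341,370). Now I'll take the gate grip (130,288).

>>> drive_tool([
  [0.5,2,0],
  [1,3.5,0],
  [1,3.5,0],
  [0.9,2.9,0],
  [0,0,0],
  [0,0,0],
  [0,0,0],
], claw=[60,50,50,50,50,50,50], twist=[0,0,0,0,0,0,0])

```text
clock: 36.85
ee_pos: [0.6091, 0.2468, 0.1824]
eef_rot: [0.772, 0.636, -0.002, -0.001]
wrist_force: [-0.3, 0.1, 0.8]
width: 0.047
grip_force: 0.0
```

>>> drive_tool([
  [0,0,2],
  [0,0,2.5],
  [0,0,2.2],
  [0,0,1.3],
  [0,0,0.7],
  [0,0,0],
  [0,0,0],
], claw=[50,50,50,50,50,50,50], twist=[0,0,0,0,0,0,0])

```text
clock: 37.55
ee_pos: [0.6114, 0.2473, 0.0979]
eef_rot: [0.772, 0.636, 0.001, 0.0]
wrist_force: [-0.1, 0.4, -0.3]
width: 0.0468
grip_force: 0.0
```

```bash
python3 - <<'E'
from h import *
T['grip2']=(.6134,.2476)
go('grip2')
E
```

```text
t 37.55 tcp [0.6114 0.2473 0.0979] yaw_y -10.99 tilt [ 1.5e-03  4.0e-04 -1.0e+00] F [-0.1  0.4 -0.3] w 0.0468 g 0.0
grip2 cm [0.07 0.19 0.  ]
```

>>> drive_tool([
  [0,0.2,0],
  [0,0,0],
  [0,0,0],
  [0,0,0],
  [0,0,0],
  [0,0,0],
  [0,0,0],
  [0,0,0],
], claw=[40,30,20,12,8,5,5,5], twist=[0,0,0,0,0,0,0,0])

```text
clock: 38.35
ee_pos: [0.613, 0.2467, 0.097]
eef_rot: [0.772, 0.636, 0.0, 0.0]
wrist_force: [0.1, -0.4, 1.3]
width: 0.0114
grip_force: 30.0
```

>>> drive_tool([
  [0,-1,0],
  [0,-2,0],
  [0,-2,0],
  [0,-2,0],
  [0,-2,0],
  [0,-1.5,0],
  [0,-0.8,0],
  [0,-0.3,0],
  [0,0,0],
  [0,0,0],
], claw=[5,5,5,5,5,5,5,5,5,5], twist=[0,0,0,0,0,0,0,0,0,0])

```text
clock: 39.35
ee_pos: [0.4983, 0.2691, 0.097]
eef_rot: [0.772, 0.636, -0.001, -0.001]
wrist_force: [-2.5, 1.4, 2.4]
width: 0.0123
grip_force: 30.0
```

>>> drive_tool([
  [0,-0.2,0],
  [0,-0.2,0],
  [0,0,0],
  [0,0,0],
], claw=[5,5,5,5], twist=[0,0,0,0])

```text
clock: 39.75
ee_pos: [0.4958, 0.2697, 0.0971]
eef_rot: [0.772, 0.636, 0.001, 0.0]
wrist_force: [2.4, 0.7, 1.1]
width: 0.0114
grip_force: 30.0
```

>>> drive_tool([
  [0,-0.2,0],
  [0,0,0],
  [0,0,0],
], claw=[5,5,5], twist=[0,0,0])

```text
clock: 40.05
ee_pos: [0.4955, 0.2697, 0.0971]
eef_rot: [0.772, 0.636, 0.002, 0.002]
wrist_force: [6.1, -0.5, -1.4]
width: 0.0117
grip_force: 30.0
```

>>> drive_tool([
  [0,0,0],
  [0,0,0],
  [0,0,0],
  [0,0,-1],
  [0,0,-3],
  [0,0,-3.5],
  [0,0,-3],
  [0,0,-1],
  [0,0,0],
], claw=[15,30,50,50,50,50,50,50,50], twist=[0,0,0,0,0,0,0,0,0])

```text
clock: 40.95
ee_pos: [0.4935, 0.2703, 0.2135]
eef_rot: [0.772, 0.636, 0.001, 0.0]
wrist_force: [-1.8, 0.4, -0.2]
width: 0.0468
grip_force: 0.0
```

```bash
python3 - <<'E'
from h import *
go()
p=capture('side');P,c=cloud(p); cv2.imwrite('pics/s6.png',cv2.resize(p['color'][150:430,130:450,::-1],(640,560)))
B=P[(P[:,2]>.082)&(P[:,2]<.093)&(P[:,1]>.1)&(P[:,1]<.34)&(P[:,0]>.43)&(P[:,0]<.58)]
a=np.polyfit(B[:,1],B[:,0],1); print('bar shift from start mm',1e3*(np.polyval(a,.25)-(.194*.25+.4531))*.9815)
for k,v in [('badb',(.598,-.27)),('badw',(.4534,-.2283))]: print(k,fit_egg(P,np.array(v)))
E
```

```text
t 40.95 tcp [0.4935 0.2703 0.2135] yaw_y -10.99 tilt [ 0.0026  0.0011 -1.    ] F [-1.8  0.4 -0.2] w 0.0468 g 0.0
bar shift from start mm -13.743606881803368
badb (array([ 0.5976, -0.27  ,  0.0362]), 302, np.float64(1.04))
badw (array([ 0.453 , -0.2283,  0.0363]), 380, np.float64(0.95))
```

View pics/s6.png

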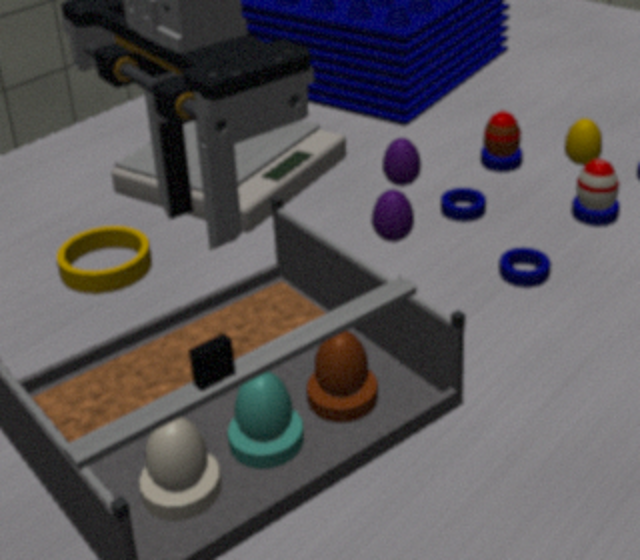

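The bar has come back 119.7 mm to its closed stop. The eggs are upright, the rejects unmoved and the arm is clear.

```bash
python3 -c "
from rig import *
print(finish_job())"
```

```text
the job is handed in; nothing more can be done
None
```

I handed the job in with the three unmarked eggs upright in their own-colour cups, the gate closed against its stop, both rejects unmoved and the arm clear; no verdict was returned.

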